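# Nip the socket block in the drill vise and offer up the ball on its tray

### The job

Wind the crank of the drill vise clockwise until the jaw nips the maple socket block firmly against the fixed jaw, and let go of the crank. Then pick up the wooden carrying tray that has the loose steel ball in its pocket by its upright handle board, keep it level on the way so that the ball stays in its pocket and is never touched, and bring it over the vise. Finish while still holding the tray, still and level in the air with the ball right over the seat of the clamped block and the tray a few centimetres clear above it, so that I can try the ball in its seat; leave the empty tray, the cam clamp and the glue bottle where they are.

Things in the scene. Friction and masses are not known exactly. Their poses are not given: they have to be found in the camera images.
- vise: Grey cast drill vise, fixed, bolted on a two-layer wooden riser 215 x 130 x 60 mm. Origin: middle of the riser's underside, on the bench. x runs along the screw from the crank end to the fixed jaw (the crank faces -x), z up. Bed top at z = 78, jaw tops at z = 123, screw axis at y = 0, z = 100 mm. Jaws 100 mm wide along y.
- fixed_plate: Steel plate of the vise's fixed jaw, 6 x 100 x 36 mm, origin at its centre; its face that meets the block is at x = 43 mm in the vise's frame.
- jaw_plate: Steel plate of the sliding jaw, same size, origin at its centre; its face towards the block is 3 mm to the +x side of the origin (vise's x). Starts 6 to 12 mm short of where it nips the block.
- vise_crank (a joint): Crank angle in rad, 0 to 5.5 at the start. Grows when wound clockwise as seen facing the crank (right-handed about the vise's +x), closing the jaw 6 mm a turn. At 0 and each full turn the arm points straight up; from there the grip goes to the vise's -y. Both plates touch the block at 12.6, firm from 13.4, hard stop at 14.2. Needs about 4 N at the grip; stays where it is left.
- crank_grip (a point): Middle of the crank's black revolving grip: a sleeve 20 mm thick, 64 mm long, parallel to the screw (vise's x), spinning freely on its pin 45 mm off the screw axis, so the fingers can hold it from above all the way round. The crank arm is 34 mm from this point, on the vise's +x side. Grip and crank travel with the jaw, 6 mm a turn.
- crank_hub (a point): Point on the screw axis level with the middle of the grip: the grip circles round it in a plane across the screw, radius 45 mm. It travels with the jaw, 6 mm per turn towards the vise's +x when closing.
- block: Maple socket block 44 (x, across the jaws) x 70 x 55 mm, loose on the vise's bed between the jaws, 0.5 to 3 mm off the fixed jaw, its axes near the vise's. Origin: centre of its underside.
- seat (a point): Mouth of the round seat in the block: centre of the block's top face, 133 mm above the bench. Axes as the block's.
- tray: Wooden carrying tray with the ball, 140 (x) x 100 (y) mm, edging 18 mm high, 0.18 to 0.31 kg. Origin: centre of its underside. An upright handle board with a hand slot, 12 mm thick (x), 90 mm long (y), top at z = 92 mm, stands across its middle. Two round pockets, 30 mm wide, 4 mm deep, floor at z = 6 mm, at x = +40 (ball) and x = -40 mm (empty).
- tray_handle (a point): Middle of the handle board's top bar, which is 12 mm thick along the tray's x, and runs from z = 60 to 92 mm; this point is at z = 76 mm. Axes as the tray's.
- pocket (a point): Where the ball's centre lies when it sits in the middle of its pocket: tray x = 40, y = 0, z = 21 mm.
- ball: Polished steel ball, 30 mm, 0.11 kg, loose in the pocket: it can roll about 5 mm each way, and runs over the pocket's rim if the tray tips too far. Its origin turns with it.
- ball_center (a point): Centre of the ball.
- spare_tray: A second tray of the same make, both pockets empty; stands near the first, may be on either side of it. Bystander. Origin: centre of its underside.
- cam_clamp: Wooden cam clamp lying on the bench beyond the vise, 300 x 150 x 26 mm. Bystander. Origin: underside, middle of its bar.
- glue: White glue bottle, 60 mm thick, 160 mm high, standing to the left. Bystander. Origin: centre of its underside.

How it is judged:
On the way, in this order (a step that is already met when the one before it is completed fails the run):
1. the vise is wound up: both jaw plates press on the socket block (contact force between each of jaw_plate, fixed_plate and block above 8 N), for 0.3 s.
2. the crank is let go and the tray with the ball is lifted clear of the bench (height (world z) of tray above 0.04 m and contact force between the fingers and tray above 1 N and distance between ball_center and pocket below 0.015 m), for 0.2 s.
At the end, for the whole second after the job is handed in: Block nipped: each plate presses it with over 8 N, still seated on the bed. Tray held in the fingers, still, within 5 degrees of level, its underside 12 to 120 mm above the block's top, touching neither vise nor block; ball in its pocket, its centre within 30 mm of the seat's axis (all of step 1 and angle between block's own z axis and vertical below 0.1 rad and z of block in the frame of vise below 0.083 m and angle between tray's own z axis and vertical below 0.09 rad and horizontal distance between ball_center and seat below 0.03 m and z of tray in the frame of seat between 0.012 and 0.12 m and distance between ball_center and pocket below 0.015 m and contact force between ball and tray above 0.3 N and contact force between the fingers and tray above 1 N and contact force between tray and vise below 0.3 N and contact force between tray and block below 0.3 N and linear speed of tray below 0.03 m/s and angular speed of tray below 0.15 rad/s); the arm keeps its last pose, push and grip.
It fails at once if the ball leaves its pocket (distance between ball_center and pocket above 0.018 m).
It fails at once if the tray is tipped more than 20 degrees (angle between tray's own z axis and vertical above 0.35 rad).
It fails at once if the fingers touch the ball (contact force between the fingers and ball above 0.3 N).
It fails at once if the empty tray, the cam clamp or the glue bottle is moved (distance of any of spare_tray, cam_clamp, glue from where it was at the start of the episode above 0.03 m).
It also fails if it takes over 72 s, if anything falls off the work surface, if the arm or the gripper's body presses on something with over 40 N, if the wrist force passes 120 N, or if a joint passes its speed limit or range.

### The arm

A 6-joint arm with a two-finger parallel gripper is mounted at the origin on the work surface. World frame = base frame: x ahead of the robot, y to its left, z up, the work surface at z = 0. Lengths are in m, angles in rad, forces in N, time in s.
With the tool pointing down it reaches from about 0.275 to 0.875 m from the base axis. Payload 12.5 kg.
Tool frame: the origin (TCP) lies at the very end of the fingers, on their centre line; the grasp point (between the pads) lies 19 mm behind it; z points along the fingers, y is the line along which they close (so a half turn about z gives the same grasp; the last joint's range is limited). The gripper opens to 85 mm and grips with 20 to 120 N. Pads are 22 mm wide; open, the fingers measure 114 mm over their backs; the gripper's body (76 mm by 85 mm) begins 54 mm behind the grasp point. The pads swing forward as they close: fully open they stand 13 mm farther back than shut.
Start: joints at [1.244, 0.351, 1.652, -0, 1.139, -0.085], TCP at [0.132, 0.534, 0.231] pointing down, gripper open.
Joint ranges: [-2.75, 2.75], [-0.79, 2.1], [0.01, 2.65], [-1.57, 4.71], [0.07, 3.14], [-2.87, 2.87]. Speed limits (rad/s): [2.22, 2.22, 2.79, 3.14, 3.14, 3.14].

### API

Orientations are given as a 3x3 rotation matrix whose columns are the frame's x, y, z axes.
In Python, from bench import manip gives the robot as it stands. Calls block until the motion is done:
- manip.move_ptp(position, orientation): joint-space move of the TCP to a pose.
- manip.move_l(position, attitude=None, max_speed=0.15): straight line of the TCP; attitude=None keeps the orientation; max_speed is the mean speed in m/s.
- manip.move_j(angles): joint-space move.
- manip.set_gripper(opening, effort=None): opening from 0.0 (shut) to 1.0 (fully open); effort is the grip in N (None keeps the last); returns when the fingers have stopped.
- manip.dwell(seconds).
- manip.inverse_kinematics(position, orientation): joint angles nearest the present ones, or None.
- manip.grab_frame(name): name is "scene" or "top" or "wrist"; returns (picture, depth): 480x640x3 uint8, red, green, blue; 480x640 float32, m along the optical axis (not along the pixel's ray), 0 where there is no reading.
- manip.get_calibration(name): a dict with "camera_matrix" (3x3 intrinsics, pixels), "R" (3x3) and "t" (3): a world point X has camera coordinates R X + t. Camera axes: x right, y down, z forward; pixel columns grow to the right and rows downward; lengths in m; the calibration is good to about 2 mm. A picture is of the moment at which its call begins: read the wrist's pose just before it. get_calibration takes no time and is no camera call; for the wrist camera it gives the pose at the moment of the call.
A pose or a line that the arm cannot do raises manip.Unreachable and nothing moves.
- manip.sign_off(): hands the job in; it is judged then, once.
Trained networks look in the newest picture that a camera, given by its name, has taken for a name from the list of things; names that differ only in an ending like _2 or _b are one class to them, and where a whole thing is asked for, a point or a joint stands for the part that bears it (a point fixed in the world has none). Each returns a list of dicts, best first, with "confidence" (0 to 1); they miss things now and then, are a little off and sometimes report something else, mostly with a low value. They report only what shows in the picture. A call takes as long as a camera call.
- manip.look_for(camera, name): "at" ([x, y, z] in m, in world coordinates, good to about 4 mm: the middle of the surface that is visible of it).
Readings, each from a call of its own:
- manip.current_time(): time.
- manip.current_qpos(): joint angles.
- manip.current_joint_vel(): joint speeds.
- manip.current_joint_torque(): joint torques, N m.
- manip.current_ee_pos(): TCP position.
- manip.current_tcp_rot(): TCP orientation.
- manip.current_force(): force on the tool from outside, world axes, zero at the start.
- manip.current_ft_torque(): the same for the moment, N m.
- manip.current_grip_width(): opening from 0.0 (shut) to 1.0 (fully open).
- manip.current_grip_force(): force on a finger pad.
Only numpy, scipy, OpenCV 4.12 (cv2) and the standard library are available. Lean on these libraries where they do the work, as an engineer would, in place of code of your own. Each camera call takes 0.05 s, during which the arm holds its last target. There are 200 camera calls.

## Working session

There is one attempt and no reset: what is moved stays moved. The work goes in short steps, each a Python script; the robot and the scene stay as the last script left them, time stands still between calls to the robot, and variables do not carry over. Pictures are saved under pics/ and viewed, at most 10 in all, crops included, and the job is handed in when it is done.

```bash
ls; mkdir -p pics; python3 - <<'E'
from bench import manip as m
import cv2,numpy as np
for c in("scene","top"):
    p,d=m.grab_frame(c); cv2.imwrite(f"pics/{c}0.png",p[:,:,::-1]); np.save(f"{c}_d.npy",d)
    np.savez(f"{c}_c.npz",**m.get_calibration(c))
    for n in("vise","fixed_plate","jaw_plate","crank_grip","block","tray","spare_tray","tray_handle","ball","cam_clamp","glue"):
        print(c,n,[(np.round(r["at"],3).tolist(),round(r["confidence"],2)) for r in m.look_for(c,n)[:3]])
print(m.current_time(), m.current_tcp_rot())
E
```

```text
pics
scene vise []
scene fixed_plate []
scene jaw_plate []
scene crank_grip []
scene block []
scene tray []
scene spare_tray []
scene tray_handle []
scene ball []
scene cam_clamp []
scene glue []
top vise [([0.583, 0.204, 0.08], 0.63)]
top fixed_plate []
top jaw_plate [([0.594, 0.228, 0.123], 0.46)]
top crank_grip [([0.557, 0.071, 0.146], 0.55)]
top block [([0.606, 0.251, 0.139], 0.62), ([0.595, 0.224, 0.123], 0.23)]
top tray [([0.466, -0.233, 0.008], 0.84)]
top spare_tray [([0.48, -0.407, 0.012], 0.8)]
top tray_handle [([0.465, -0.236, 0.01], 0.82)]
top ball [([0.505, -0.248, 0.03], 0.66), ([0.562, 0.079, 0.142], 0.18)]
top cam_clamp [([0.81, -0.092, 0.026], 0.76)]
top glue [([0.399, 0.403, 0.107], 0.88), ([0.598, 0.227, 0.122], 0.64)]
1.2 [[-9.70917258e-01  2.39415280e-01  3.80885646e-05]
 [ 2.39415282e-01  9.70917256e-01  7.09780887e-05]
 [-1.99876056e-05  7.80328357e-05 -9.99999997e-01]]
```

View pics/scene0.png

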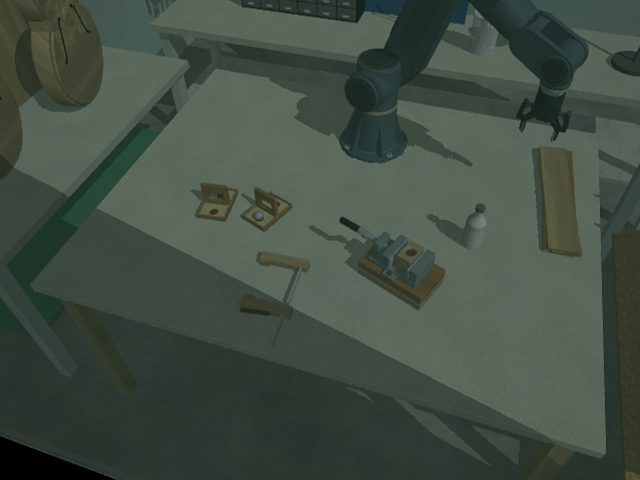

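View pics/top0.png

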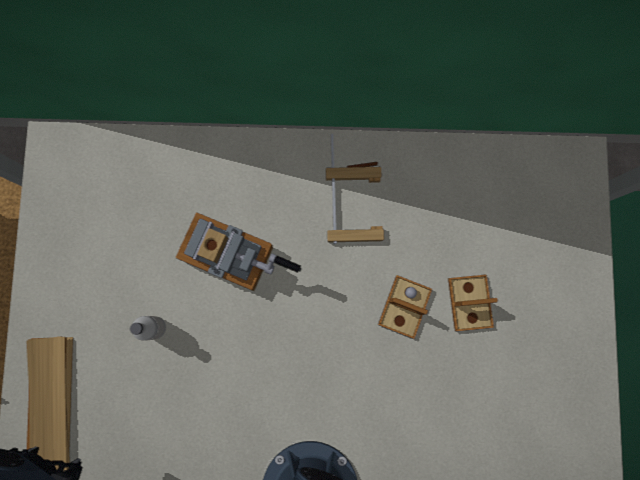

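The scene view (vise around px (400,265), ball tray (265,207), spare tray (215,200)) agrees with the top view. There the vise is at (225,250) with its crank to the right at (285,264), the ball tray is at (407,307) with the ball at (411,292), the spare tray is at (472,303), and the glue is at (147,328). Next I'll take close wrist views.

```bash
cat > h.py <<'E'
from bench import manip as m
import cv2,numpy as np
def down(yaw): # tool pointing down, tool y at angle yaw
    y=np.array([np.cos(yaw),np.sin(yaw),0]);z=np.array([0,0,-1.]);return np.stack([np.cross(y,z),y,z],1)
def shot(name,c="wrist"):
    k=m.get_calibration(c); p,d=m.grab_frame(c)
    cv2.imwrite(f"pics/{name}.png",p[:,:,::-1]); np.savez(f"{name}.npz",p=p,d=d,**k); return k,p,d
def cloud(f):
    K,R,t,d=f["camera_matrix"],f["R"],f["t"],f["d"]
    v,u=np.mgrid[:480,:640]; P=np.stack([(u-K[0,2])/K[0,0]*d,(v-K[1,2])/K[1,1]*d,d],-1)
    W=(P-t)@R; W[d<=0]=np.nan; return W
def look(n,c="wrist"): return [(np.round(r["at"],3).tolist(),round(r["confidence"],2)) for r in m.look_for(c,n)[:3]]
E
python3 - <<'E'
from h import *
k=m.get_calibration("wrist"); R0=m.current_tcp_rot()
cw=-k["R"].T@k["t"]; print("cam in tool",R0.T@(cw-m.current_ee_pos()),"axes",(R0.T@k["R"].T).round(2))
off=R0.T@(cw-m.current_ee_pos())
for nm,(x,y,z) in dict(v=(.585,.17,.46),t=(.475,-.24,.38)).items():
    best=None
    for yaw in np.radians([-21,159,69,-111]):
        Rt=down(yaw); p=np.array([x,y,z])-Rt@[off[0],off[1],0]
        q=m.inverse_kinematics(p,Rt)
        if q is not None:
            c=abs(np.array(q)-m.current_qpos()).max()
            if best is None or c<best[0]: best=(c,p,Rt,yaw)
    print(nm,best and (best[0],best[1],best[3]))
    m.move_ptp(best[1],best[2])
    m.dwell(.2); shot(nm)
    for n in (("vise","fixed_plate","jaw_plate","crank_grip","block") if nm=="v" else ("tray","tray_handle","ball","spare_tray")): print(n,look(n))
    print(m.current_time())
E
```

```text
cam in tool [ 7.43634570e-02  7.02285253e-05 -1.42297227e-01] axes [[-0.   -0.96 -0.29]
 [ 1.   -0.   -0.  ]
 [ 0.   -0.29  0.96]]
v (np.float64(1.0983246439757046), array([0.6543991 , 0.14328496, 0.46      ]), np.float64(1.2042771838760873))
vise [([0.587, 0.208, 0.097], 0.85), ([0.477, -0.225, 0.008], 0.6)]
fixed_plate [([0.619, 0.28, 0.123], 0.69)]
jaw_plate [([0.595, 0.222, 0.121], 0.59)]
crank_grip [([0.558, 0.067, 0.146], 0.86), ([0.595, 0.226, 0.12], 0.31)]
block []
4.1583
t (np.float64(0.6784389727473388), array([ 0.5443991 , -0.26671504,  0.38      ]), np.float64(1.2042771838760873))
tray [([0.464, -0.237, 0.014], 0.8)]
tray_handle [([0.463, -0.235, 0.006], 0.67)]
ball []
spare_tray [([0.48, -0.41, 0.007], 0.56), ([0.508, -0.253, 0.031], 0.52)]
6.2
```

View pics/v.png

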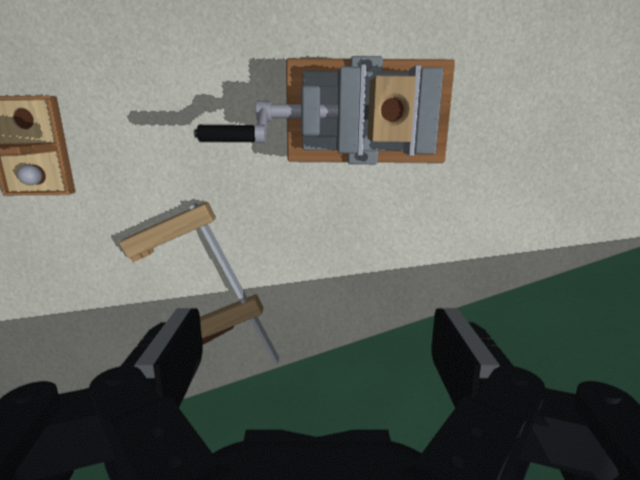

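View pics/t.png

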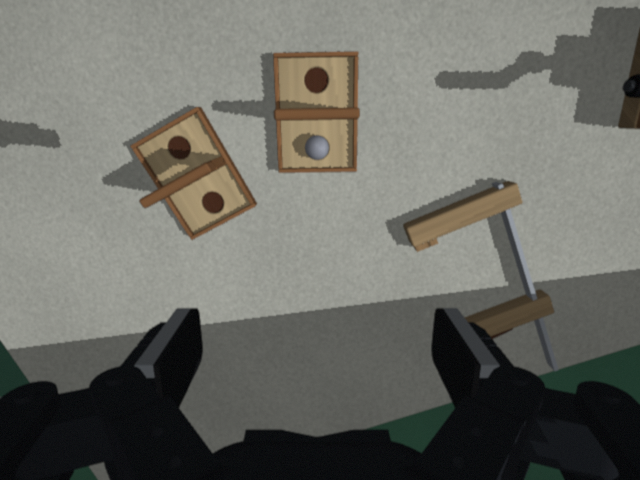

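```bash
cat > an.py <<'E'
from h import *
def rect(pts): # yaw, centre, size of points' min rectangle
    (c,s,a)=cv2.minAreaRect(pts[:,:2].astype(np.float32)*1000); return np.round(c,1),np.round(s,1),round(a,1)
W=cloud(np.load("v.npz")); W=W.reshape(-1,3); W=W[~np.isnan(W[:,0])]
def sel(W,z0,z1,c,r): return W[(W[:,2]>z0)&(W[:,2]<z1)&(np.hypot(W[:,0]-c[0],W[:,1]-c[1])<r)]
print("riser",rect(sel(W,.05,.066,(.587,.2),.2)))
print("block",rect(sel(W,.130,.139,(.61,.25),.06)))
print("jaws",rect(sel(W,.119,.127,(.6,.24),.12)))
g=sel(W,.13,.165,(.555,.07),.05); print("grip",rect(g),g[:,2].max(),len(g))
h=np.histogram(W[:,2],bins=np.arange(-.01,.17,.004)); print([(round(b,3),n) for n,b in zip(*h)])
W=cloud(np.load("t.npz")).reshape(-1,3); W=W[~np.isnan(W[:,0])]
for c in((.466,-.235),(.48,-.408)):
    print("tray",rect(sel(W,.013,.022,c,.095)),"handle",rect(sel(W,.086,.098,c,.07)))
b=sel(W,.026,.05,(.507,-.25),.017);print("ball",b.mean(0),b[:,2].max(), b[b[:,2].argmax()])
E
python3 an.py
```

```text
riser (array([601.1, 236.1]), array([215.6, 130.3]), 68.5)
block (array([606.1, 254.9]), array([44.4, 70.2]), 68.0)
jaws (array([599.1, 231.1]), array([160.6,  99.5]), 68.2)
grip (array([561.4,  73.1]), array([79.8, 24.3]), 68.8) 0.1492949772565204 1289
[(np.float64(-0.01), np.int64(83)), (np.float64(-0.006), np.int64(8565)), (np.float64(-0.002), np.int64(170080)), (np.float64(0.002), np.int64(4289)), (np.float64(0.006), np.int64(2252)), (np.float64(0.01), np.int64(2475)), (np.float64(0.014), np.int64(893)), (np.float64(0.018), np.int64(932)), (np.float64(0.022), np.int64(2440)), (np.float64(0.026), np.int64(1260)), (np.float64(0.03), np.int64(140)), (np.float64(0.034), np.int64(112)), (np.float64(0.038), np.int64(24)), (np.float64(0.042), np.int64(21)), (np.float64(0.046), np.int64(19)), (np.float64(0.05), np.int64(20)), (np.float64(0.054), np.int64(322)), (np.float64(0.058), np.int64(4375)), (np.float64(0.062), np.int64(104)), (np.float64(0.066), np.int64(442)), (np.float64(0.07), np.int64(256)), (np.float64(0.074), np.int64(1277)), (np.float64(0.078), np.int64(750)), (np.float64(0
[... 405 characters left out ...]
nt64(134)), (np.float64(0.13), np.int64(1873)), (np.float64(0.134), np.int64(173)), (np.float64(0.138), np.int64(189)), (np.float64(0.142), np.int64(599)), (np.float64(0.146), np.int64(439)), (np.float64(0.15), np.int64(0)), (np.float64(0.154), np.int64(0)), (np.float64(0.158), np.int64(0)), (np.float64(0.162), np.int64(0)), (np.float64(0.166), np.int64(0))]
tray (array([ 470.3, -238.4]), array([100.2, 140.1]), 69.9) handle (array([ 470.5, -238. ]), array([89.2, 12. ]), 69.7)
tray (array([ 484.7, -411.9]), array([140.2, 101.4]), 6.8) handle (array([ 484.7, -410.8]), array([11.9, 89.5]), 6.9)
ball [ 0.5064783  -0.25216164  0.03166115] 0.036794851895945196 [ 0.50633852 -0.24868191  0.03679485]
```

The wrist views agree with the stated sizes. The vise centre is (601,236) mm with x at 68.5°, and the crank is about 0.54 rad from upright, towards -y. In t.png the ball is in the lower pocket at (317,147) and the spare tray is at left. Next I'll grip the crank and wind a little.

```bash
cat > vise.py <<'E'
from h import *
V=np.array([.6011,.2361,0]); a=np.radians(68.5)
Rv=np.array([[np.cos(a),-np.sin(a),0],[np.sin(a),np.cos(a),0],[0,0,1]])
TH0=.54; DX=-.012; DZ=-.015
def grip_tcp(th,gx): return V+Rv@[gx+DX+.006/(2*np.pi)*(th-TH0),-.045*np.sin(th),.100+.045*np.cos(th)+DZ]
E
python3 - <<'E'
from vise import *
f=np.load("v.npz"); W=cloud(f); L=(W-V)@Rv
s=(f["p"].max(-1)<50)&(W[...,2]>.12)&(W[...,2]<.16)&(abs(L[...,0]+.165)<.06)&(abs(L[...,1]+.02)<.04)
P=L[s]; print("dark",len(P),np.percentile(P,[1,50,99],axis=0).round(4))
p1,p99=np.percentile(P[:,0],[1,99]); gx=(p1+p99)/2
top=P[P[:,2]>P[:,2].max()-.004]; gy=np.median(P[:,1])
print("gx",gx,"len",p99-p1,"gy",gy,"theta",np.arcsin(-gy/.045),"thz",np.arccos((P[:,2].max()-.11)/.045), "ground",np.nanmedian(W[...,2]))
for yaw in(158.5,-21.5):
    R=down(np.radians(yaw)); print(yaw,[None if (q:=m.inverse_kinematics(grip_tcp(t,gx),R)) is None else np.round(q,2) for t in(.54,3.14,4.7)])
print(m.current_qpos())
E
```

```text
dark 873 [[-0.202  -0.0326  0.1397]
 [-0.1695 -0.0246  0.1457]
 [-0.1387 -0.0164  0.1484]]
gx -0.17034541993552488 len 0.06331150025076454 gy -0.024594336641258267 theta 0.5782279389696979 thz 0.5090216115976443 ground 0.00017379075999965346
158.5 [array([ 0.02,  0.5 ,  1.72, -0.  ,  0.92, -2.75]), array([ 0.04,  0.61,  1.81, -0.  ,  0.73, -2.72]), array([ 0.08,  0.48,  1.89, -0.  ,  0.77, -2.69])]
-21.5 [array([ 0.02,  0.5 ,  1.72, -0.  ,  0.92,  0.4 ]), array([ 0.04,  0.61,  1.81, -0.  ,  0.73,  0.42]), array([ 0.08,  0.48,  1.89, -0.  ,  0.77,  0.46])]
[-5.32085231e-01  3.57315595e-01  1.28144407e+00 -1.85951801e-05
  1.50289467e+00 -1.73658638e+00]
```

```bash
sed -i 's/TH0=.54/TH0=.55; GX=-.1703; RT=down(np.radians(-21.5))/' vise.py
python3 - <<'E'
from vise import *
m.set_gripper(.75,60)
p=grip_tcp(TH0,GX); m.move_ptp(p+[0,0,.09],RT); m.move_l(p,max_speed=.12)
print(m.current_time(),m.current_force()); m.set_gripper(0,60)
print("grip",m.current_grip_width(),m.current_grip_force(),m.current_force())
for th in(.9,1.25,1.6):
    m.move_l(grip_tcp(th,GX),max_speed=.12); print(th,m.current_time(),np.round(m.current_force(),1),m.current_grip_width())
shot("g1")
E
```

```text
9.3 [ 0.04650495 -0.17560746  0.79741866]
grip 0.20920148604744906 58.47935736179352 [ 1.25314589 -2.5367555   4.31694719]
0.9 10.0583 [ 5.  -2.5 -1.1] 0.20801910757118586
1.25 10.3417 [ 5.5 -1.8 -2.8] 0.21353748663947414
1.6 10.625 [ 4.6 -1.7 -5.6] 0.2079078652788872
```

View pics/g1.png

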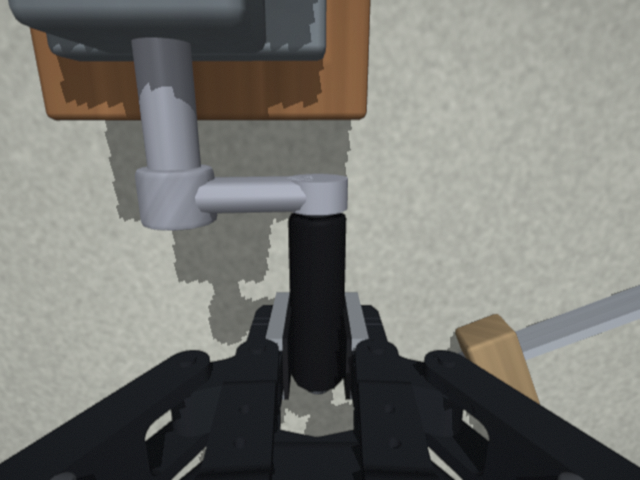

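The crank turned with the fingers: the grip is held at px (317,300) and the arm is level, about a quarter turn. Forces are small, so I'll keep winding.

```bash
python3 - <<'E'
from vise import *
ths=list(np.linspace(1.6,13.0,35)[1:])+[13.2,13.4,13.6,13.8]
for i,th in enumerate(ths):
    m.move_l(grip_tcp(th,GX),max_speed=.12); F=m.current_force()
    if i%5==0 or th>12: print(round(th,2),round(m.current_time(),1),np.round(F,1),round(m.current_grip_width(),3))
    if np.linalg.norm(F)>45: print("STOP");break
m.dwell(.3); print(m.current_force(),m.current_ee_pos()-grip_tcp(th,GX))
shot("g2")
E
```

```text
1.94 10.9 [ 1.2  1.7 -5.2] 0.21
3.61 12.3 [-0.6 -2.2  5.7] 0.203
5.29 13.7 [-5.5  0.5  6.8] 0.212
6.96 15.1 [ 7.2 -4.8  1.7] 0.207
8.64 16.4 [-3.5  3.2 -1.1] 0.208
10.32 17.8 [-0.1 -3.7  4.5] 0.206
11.99 19.2 [-7.8 -2.6 14.8] 0.211
12.33 19.5 [-5.1 -4.5 15. ] 0.209
12.66 19.8 [-0.2 -5.6  9.5] 0.21
13.0 20.0 [-0.2 -5.5  7.5] 0.21
13.2 20.3 [-2.6 -6.   8.4] 0.207
13.4 20.5 [-2.8 -5.9  8.3] 0.213
13.6 20.8 [-4.3 -5.  10.1] 0.212
13.8 21.0 [-5.9 -5.1 12.3] 0.211
[-6.9291577  -6.6199286  12.45060834] [ 7.39900382e-06 -6.24699844e-04  2.52033959e-04]
```

```bash
python3 - <<'E'
from vise import *
m.set_gripper(.75); p=m.current_ee_pos(); m.move_l([p[0],p[1],.30],max_speed=.2)
Rt=down(np.radians(-21.5)); off=.0744
m.move_ptp(np.array([.59,.19,.44])-Rt@[off,0,0],Rt); m.dwell(.2); shot("v2"); print(m.current_time(),m.current_force())
f=np.load("v2.npz"); W=cloud(f); L=(W-V)@Rv
def rect(s): (c,z,a)=cv2.minAreaRect(L[s][:,:2].astype(np.float32)*1000); print(np.round(c,1),np.round(z,1),round(a,1),s.sum())
z=L[...,2];n=(abs(L[...,1])<.06)
rect((z>.13)&(z<.139)&n&(abs(L[...,0]-.02)<.05))
rect((z>.119)&(z<.127)&n&(L[...,0]>-.06))
j=(z>.119)&(z<.127)&n&(L[...,0]>-.06)&(L[...,0]<.0); rect(j)
s=(f["p"].max(-1)<50)&(z>.06)&(z<.16)&(abs(L[...,0]+.158)<.06)&(abs(L[...,1]+.02)<.06)
print(np.percentile(L[s],[1,50,99],axis=0))
E
```

```text
23.9417 [-0.55457251  0.84206588 -0.8753704 ]
[20.6  2.8] [70.1 43.8] 89.7 2468
[19.   0.5] [99.3 99.2] 89.9 5725
[-15.9   0.8] [98.6 29.5] 90.0 2601
[[-0.18940554 -0.01955899  0.14644639]
 [-0.15621397 -0.01057668  0.15199883]
 [-0.12722712 -0.00258112  0.1544955 ]]
```

View pics/v2.png

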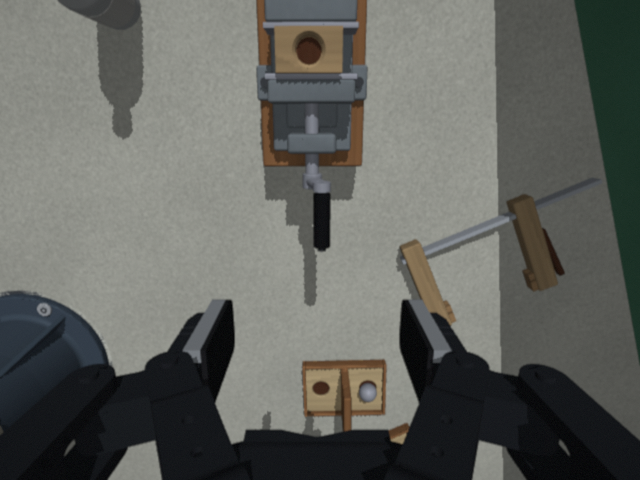

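The crank now reads about 12.8 rad: grip at vy = -11 mm, top at 154 mm. I left it at 13.8, so it moved back after I let go or while I lifted. I'll check the pose before release.

View pics/g2.png

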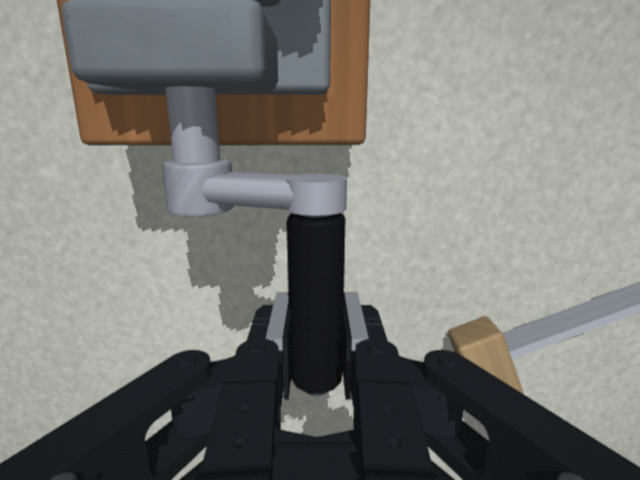

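```bash
cat >> vise.py <<'E'
def boss(nm):
    f=np.load(nm+".npz"); L=(cloud(f)-V)@Rv
    P=L[(abs(L[...,0]+.123)<.006)&(L[...,2]>.05)&(L[...,2]<.17)&(L[...,1]<.02)&(L[...,1]>-.075)]
    return len(P),np.percentile(P[:,1],2).round(4),P[:,2].max().round(4)
E
python3 - <<'E'
from vise import *
print("ref",boss("g2"),boss("v2"))
m.set_gripper(.8,80)
p=grip_tcp(12.8,GX); m.move_ptp(p+[0,0,.08],RT); m.move_l(p,max_speed=.12); m.set_gripper(0,80)
for th in(13.0,13.2,13.4,13.6,13.8):
    m.move_l(grip_tcp(th,GX),max_speed=.12); print(th,np.round(m.current_force(),1))
m.dwell(.2);shot("r0");print(m.current_force(),boss("r0"))
for i,o in enumerate((.3,.45,1.0)):
    m.set_gripper(o); shot(f"r{i+1}"); print(o,m.current_grip_width(),np.round(m.current_force(),1),boss(f"r{i+1}"),m.current_time())
E
```

```text
ref (5127, np.float64(-0.051), np.float64(0.1266)) (278, np.float64(-0.0205), np.float64(0.155))
13.0 [-0.8 -1.5  4.7]
13.2 [-1.7 -1.3  5.6]
13.4 [-4.  -2.5  7.8]
13.6 [-4.2 -2.8  8.8]
13.8 [-5.5 -2.5 12.7]
[-6.87252284 -3.3230225  11.70451456] (5090, np.float64(-0.0507), np.float64(0.1279))
0.3 0.29869400471672947 [-12.    4.2   0.8] (5213, np.float64(-0.0447), np.float64(0.1388)) 28.2417
0.45 0.44454722683650716 [-8.9  2.6  0.2] (4948, np.float64(-0.0398), np.float64(0.1448)) 28.575
1.0 1.0021383085185689 [ 0.6  0.1 -0.4] (3872, np.float64(-0.0212), np.float64(0.1549)) 29.15
```

```bash
python3 - <<'E'
from vise import *
def ft(th): # resistance along +theta (negative = crank pushes back)
    F=Rv.T@np.array(m.current_force()); return round(float(-F[1]*np.cos(th)-F[2]*np.sin(th)),1)
shot("s0"); print(boss("s0"))
m.move_l(grip_tcp(12.85,GX)*[1,1,0]+[0,0,grip_tcp(12.85,GX)[2]+.05],max_speed=.15) if False else None
p=np.array(m.current_ee_pos()); g=grip_tcp(12.85,GX)
m.move_l([p[0],p[1],g[2]+.06],max_speed=.2); m.move_l(g+[0,0,.06],max_speed=.2); m.move_l(g,max_speed=.15); m.set_gripper(0,80)
for th in(13.05,13.25,13.45,13.65,13.8):
    m.move_l(grip_tcp(th,GX),max_speed=.12); print(th,ft(th))
for th in(13.7,13.6,13.5,13.4,13.3):
    m.move_l(grip_tcp(th,GX),max_speed=.05); m.dwell(.1); f=ft(th); print("back",th,f)
    if f>-1.5: break
shot("s1"); print(boss("s1"),m.current_time())
E
```

```text
(3872, np.float64(-0.0212), np.float64(0.155))
13.05 -2.8
13.25 -5.4
13.45 -8.0
13.65 -10.4
13.8 -11.6
back 13.7 -15.4
back 13.6 -15.1
back 13.5 -14.9
back 13.4 -13.8
back 13.3 -12.0
(3887, np.float64(-0.0381), np.float64(0.1454)) 34.325
```

Backing off shows what happened. The nip pushes back at about 13 N/rad at the grip, from contact at 12.6, while friction only holds about 4 N. So the crank springs back to about 12.85–12.9, still loaded. I'll back it off gently under the grip so the residual clamp force is as high as friction allows, then let go.

```bash
python3 - <<'E'
from vise import *
def ft(th):
    F=Rv.T@np.array(m.current_force()); return round(float(-F[1]*np.cos(th)-F[2]*np.sin(th)),1)
for th in(13.2,13.1,13.0):
    m.move_l(grip_tcp(th,GX),max_speed=.04); m.dwell(.1); print("back",th,ft(th))
shot("u0")
m.set_gripper(.3); shot("u1"); print(np.round(m.current_force(),1))
m.set_gripper(.8); shot("u2"); print(np.round(m.current_force(),1))
m.dwell(.4); shot("u3")
print([boss(f"u{i}") for i in range(4)],m.current_time())
E
```

```text
back 13.2 -9.7
back 13.1 -9.1
back 13.0 -8.3
[-1.4 -0.2  0.5]
[ 0.  -0.7 -0.4]
[(3163, np.float64(-0.0275), np.float64(0.1524)), (3051, np.float64(-0.025), np.float64(0.1533)), (2776, np.float64(-0.0207), np.float64(0.1552)), (2764, np.float64(-0.0207), np.float64(0.1556))] 36.7333
```

It rests at 12.84 each time. I'll check that the block is really nipped by pushing its exposed top edge sideways with the shut fingers. A loose block would slide at about 0.5 N.

```bash
python3 - <<'E'
from vise import *
p=np.array(m.current_ee_pos()); m.move_l([p[0],p[1],.24],max_speed=.25); m.set_gripper(0,40)
w=lambda y,z:V+Rv@[.0206,y,z]
m.move_ptp(w(-.066,.20),RT); m.move_l(w(-.066,.128),max_speed=.15)
F0=np.array(m.current_force())
for y in np.arange(-.060,-.025,.002):
    m.move_l(w(y,.128),max_speed=.1)
    F=Rv.T@(np.array(m.current_force())-F0)
    if abs(F[1])>1: print(round(y,4),F.round(1))
    if abs(F[1])>6: break
for k in range(1,5):
    if abs(F[1])>20: break
    m.move_l(w(y+.0005*k,.128),max_speed=.1); F=Rv.T@(np.array(m.current_force())-F0); print(round(y+.0005*k,4),F.round(1))
m.move_l(w(y-.008,.128),max_speed=.15); m.move_l(w(y-.008,.24),max_speed=.25)
print(m.current_time())
E
```

```text
-0.06 [ 0.8 -1.   1.1]
-0.048 [ 0.1 -1.3 -0.4]
-0.04 [-0.2 -1.7  0.7]
-0.038 [ 0.6 -6.8 -2.4]
-0.0375 [  1.4 -10.   -3.4]
-0.037 [  1.8 -11.7  -4.7]
-0.0365 [  1.5 -15.1  -5.9]
-0.036 [  2.  -17.2  -7.8]
44.2917
```

The block resisted more than 17 N without sliding, so it is nipped. Now the tray.

```bash
python3 - <<'E'
from vise import *
Rt=down(np.radians(-20.3)); h=np.array([.4705,-.2382,.060])
m.set_gripper(.55,60)
m.move_ptp(h+[0,0,.14],Rt); m.move_l(h,max_speed=.15); m.set_gripper(0,60)
print(m.current_time(),m.current_grip_width(),m.current_grip_force(),m.current_force())
m.move_l(h+[0,0,.06],max_speed=.06); m.dwell(.3)
print(m.current_time(),m.current_grip_width(),m.current_force())
shot("l1","top"); print("ball",look("ball","top"))
W=cloud(np.load("l1.npz")).reshape(-1,3); W=W[(abs(W[:,2]-.085)<.014)&(np.hypot(W[:,0]-.508,W[:,1]+.252)<.025)]; print(W.mean(0),len(W))
E
```

```text
48.15 0.1282933431202095 59.88012492656708 [-1.05890925  1.4137843   5.89306046]
49.6 0.1340395998281718 [-0.94310116 -0.59737368 -2.92482537]
ball [([0.605, 0.259, 0.136], 0.46)]
[nan nan nan] 0<stdin>:9: RuntimeWarning: Mean of empty slice.
  ret = um.true_divide(
```

```bash
python3 -c "
import cv2;p=cv2.imread('pics/l1.png')[220:380,180:520];cv2.imwrite('pics/l1c.png',cv2.resize(p,None,fx=2.2,fy=2.2))"
```

```text
(no output)
```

View pics/l1c.png

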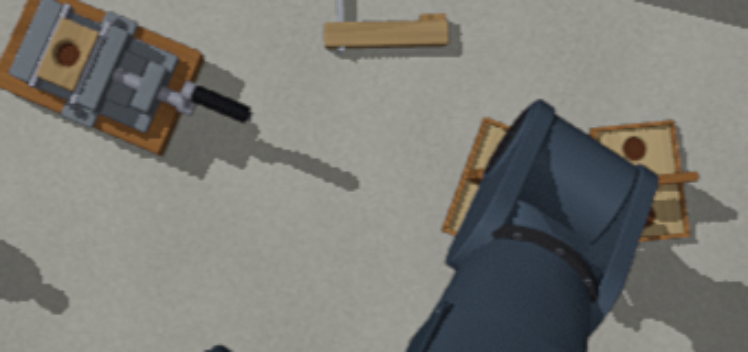

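The top view shows the tray in the gripper at crop px (480,180), the vise and crank unchanged at upper left, and the ball hidden under the arm. The measured load of about 3–4 N fits the tray plus ball, so I'll carry it over.

```bash
python3 - <<'E'
from vise import *
p=np.array(m.current_ee_pos()); R=m.current_tcp_rot()
seat=V+Rv@[.0206,.0028,.133]; tx=np.array([np.cos(np.radians(-20.3)),np.sin(np.radians(-20.3)),0])
g=seat-.040*tx
m.move_l([p[0],p[1],.26],max_speed=.12)
m.move_l([g[0],g[1],.26],max_speed=.11)
m.move_l([g[0],g[1],.240],max_speed=.05); m.dwell(.4)
print(m.current_time(),m.current_force(),m.current_grip_width(),np.array(m.current_ee_pos())-g)
shot("f","scene"); print("seat",seat,"ball",look("ball","scene"))
shot("fw"); print("ball w",look("ball"),look("tray_handle"))
W=cloud(np.load("f.npz")); s=(np.hypot(W[...,0]-seat[0],W[...,1]-seat[1])<.08)&(W[...,2]>.17)&(W[...,2]<.23); print(s.sum())
E
python3 -c "
import cv2;p=cv2.imread('pics/f.png')[170:320,320:500];q=cv2.imread('pics/fw.png')
a=cv2.resize(p,(430,358));b=cv2.resize(q,(370,278));b=cv2.copyMakeBorder(b,0,80,0,0,0);cv2.imwrite('pics/fc.png',cv2.hconcat([a,b]))"
```

```text
56.825 [ 0.96422921 -0.91301507 -3.43963657] 0.12774595618038376 [3.16795101e-05 1.56383796e-05 1.07111344e-01]
seat [0.60604476 0.25629281 0.133     ] ball []
ball w [([0.607, 0.259, 0.215], 0.85), ([0.573, 0.282, 0.192], 0.35)] [([0.576, 0.284, 0.187], 0.95)]
0
```

View pics/fc.png

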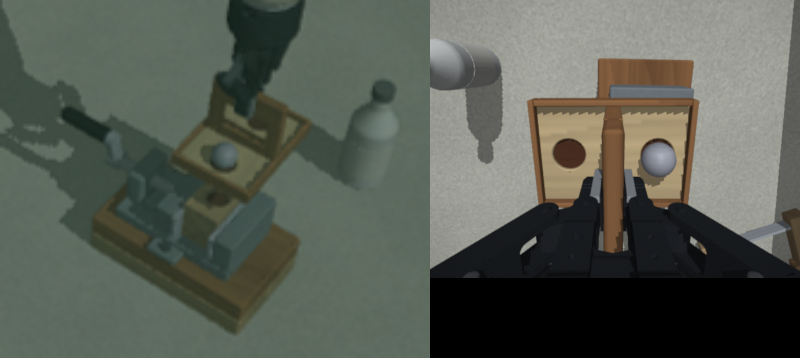

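The scene crop shows the level tray above the block, with the ball at (222,157) over the seat at (217,197). The wrist crop shows the ball in its pocket at (658,160). The measured ball position is 3 mm off the seat axis at the expected height, so I'm handing in.

```bash
python3 -c "
from bench import manip as m
print(m.current_joint_vel().__repr__()); print(m.sign_off())"
```

```text
array([-0.00011702,  0.00166852, -0.00067602, -0.00041408, -0.00113166,
        0.00047373])
the job is handed in; nothing more can be done
None
```

I handed the job in with the tray held level about 47 mm above the clamped block, the ball in its pocket about 3 mm off the seat axis; the crank sprang back from 13.8 to about 12.84 rad (below your 13.4 firm mark) when let go, but the block then took a 17 N sideways push without sliding.

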